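# Post the round-ended plaque through the chute flap

## Task

Of the two wooden plaques on the feed deck, post the one with the rounded end: push it gently from behind, at its square tail, with the fingertips so that it slides along its own lane, noses the hanging flap open and drops down the chute into the tray, then draw the fingers back so that the flap swings shut. Do not pick the plaque up; leave the other plaque, the other flap and everything else around as they are.

Things in the scene. Friction and masses are not known exactly. Their poses are not given: they have to be found in the camera images.
- chute: Fixed plywood drop chute with a raised two-lane feed deck, 590 mm long. Origin: bench height, under the flap line, midway between the lanes. x = feed direction (deck to chute; within 16 degrees of world -y), y across the lanes, z up. Deck top 120 mm above the bench, x -240 to a lip at x 15 mm. Guide rails 8 mm high. A ledge with odds and ends: beside the lanes, y 114 to 190 mm.
- lane_p (a point): Point on the deck surface, on the flap line (chute x = 0), in the middle of the lane at chute y = +56 mm. Lane 96 mm wide between rails 8 mm high.
- lane_m (a point): The same for the lane at chute y = -56 mm. The rail between the two lanes is 16 mm wide.
- gate (a point): Top centre of the gate across both lanes: wooden posts at the lane edges and a header bar 60 to 72 mm above the deck, chute x -8 to 8 mm. Each lane's opening is 96 mm wide, 60 high, and filled by its hanging flap. A finger pointing straight down cannot pass the header.
- tray (a point): Floor of the catch tray, 12 mm above the bench, chute x = 250 mm, y = 0. From the lip a slick steel ramp falls at 40 degrees, then eases into this walled tray, open on top, ending at chute x = 338. Walls 12 mm thick at the sides, a 16 mm wall between the lanes; 150 mm high near the gate, 70 mm beyond.
- flap_p (a joint): Angle (rad) of the aluminium flap in lane_p: plate 90 mm wide, 54 high, 4 thick, 50 g, hinged along its top edge 58 mm above the deck at chute x = 0. 0 = hanging shut; positive = lower edge swung towards chute +x, up to 1.45. It opens only that way, pushed with about 0.3 N, and falls shut by its own weight when nothing holds it.
- flap_m (a joint): The same for the flap in lane_m.
- plaque: Plaque to post: bare wood, one square end, one semicircular end, flat in one lane; 110 mm long, 70 wide, 20 thick, about 100 g. Origin: centre of underside, mid-length; x towards the round end, which faces the flap within 7 degrees; square tail at x = -55. Topples over the lip and slides down by itself, clear of the flap, once its tail is within about 35 mm of the flap line.
- plaque_square: The other plaque, not to be posted: same wood, a plain rectangle 110 x 70 x 20 mm with two square ends, lying in the other lane. Origin: centre of its underside.
- offcut: Bystander: wood offcut 55 x 35 x 28 mm on the ledge. Origin: centre of underside.
- tape_roll: Bystander: small roll of clear tape, diameter 60, 24 mm high, lying on the ledge. Origin: centre of underside.
- jar: Bystander: closed amber jar, diameter 60, 85 mm high, on the bench beside the catch tray. Origin: centre of underside.
- screwdriver: Bystander: screwdriver lying on the bench beyond the end of the tray, about 200 mm long. Origin: underside, near its middle.
- mug: Bystander: white mug, diameter 80, 95 mm high, on the bench. Origin: centre of underside.
- glue: Bystander: white glue bottle, diameter 60, 170 mm high, on the bench. Origin: centre of underside.
Things that resemble listed ones, but are neither listed nor needed, are in the scene too. What is shaped like the plaque but pink or purple is not meant.

How it is judged:
By the outcome, as a careful person would: the job done as asked, in the order asked, and still so for the second after the job is handed in, with the robot touching nothing.
It also fails if it takes over 38 s, if anything falls off the work surface, if the arm or the gripper's body presses on something with over 40 N, if the wrist force passes 120 N, or if a joint passes its speed limit or range.

## Robot

A 7-joint arm with a two-finger parallel gripper is mounted at the origin on the work surface. World frame = base frame: x ahead of the robot, y to its left, z up, the work surface at z = 0. Lengths are in m, angles in rad, forces in N, time in s.
With the tool pointing down it reaches from about 0.425 to 0.95 m from the base axis. Payload 4.7 kg.
Tool frame: the origin (TCP) lies at the very end of the fingers, on their centre line; the grasp point (between the pads) lies 19 mm behind it (tcp_to_grasp is the distance from the TCP to the grasp point, in m); z points along the fingers, y is the line along which they close (so a half turn about z gives the same grasp; the last joint's range is limited). The gripper opens to 85 mm and grips with 20 to 120 N. Pads are 22 mm wide; open, the fingers measure 114 mm over their backs; the gripper's body (76 mm by 85 mm) begins 54 mm behind the grasp point. The pads swing forward as they close: fully open they stand 13 mm farther back than shut.
Start: joints at [-1.264, 0.469, -0.049, 1.532, 0.024, 1.141, -0.082], TCP at [0.222, 0.637, 0.231] pointing down, gripper open.
Joint ranges: [-2.59, 2.59], [-0.33, 1.99], [-1.39, 1.29], [0.1, 2.45], [-1.04, 4.18], [0.21, 1.99], [-2.66, 2.66]. Speed limits (rad/s): [2.57, 2.57, 3.14, 3.14, 3.14, 3.14, 3.14].

## Interface

Orientations are given as a 3x3 rotation matrix whose columns are the frame's x, y, z axes.
In Python, from bench import get_state, read_camera, camera_info, close_job, tcp_to_grasp gives the robot as it stands.
- The arm moves only by the tool send_rows, never from a script. Its argument "commands" is one flat list of numbers, 7 for each row, row after row: the turn, a rotation vector about the tool's x, y, z each as a share of pi/2 rad, from -1 to 1, then the shift along the tool's x, y, z each as a share of 80 mm, from -1 to 1, then the gripper command: -1 is fully open, 1 is shut, values between are in proportion. In form: [ax, ay, az, x, y, z, hand, ax, ay, az, x, y, z, hand, ...]. A call has 1 to 20 rows; each row is the pose to reach, as a shift and turn from the pose commanded when the call began, along the tool's axes at that moment; what a row does not reach only later rows make up. A row lasts 1/8 s, in which the tool goes at most 62.5 mm and 10.7 degrees, less where a joint would pass 70% of its speed; a pose out of reach is approached as far as the arm can. A call with a number of a shift or a turn outside -1 to 1 is refused whole. A call with a gripper value outside its range is refused whole. The fingers move at their own pace and stop on an object; "newtons" is the grip in N (left out, the last holds). Time passes only in rows, so rows that repeat a pose let the fingers close. It gives the time, the measured TCP pose, the force, the opening and the grip force at its end, in the units of the state.
- get_state(): the state, without advancing time (a new reading comes with each control period).
- read_camera(name): name is "scene" or "top" or "wrist"; returns the picture (420x560x3 uint8, red, green, blue); there is no depth.
- camera_info(name): a dict with "mtx" (3x3 intrinsics, pixels), "k1" (the pictures are not rectified: a ray, as slopes to the right and down, at radius r is drawn at 1 + k1 r^2 times it, then the intrinsics apply), "world_to_cam" (4x4, takes a point from world to camera coordinates); the wrist camera has in their place "T_tool_cam" (4x4, takes a point from camera to tool coordinates, whose origin is the TCP and whose axes are the flange's). Camera axes: x right, y up, looking along -z (the intrinsics and any distortion apply to the point x, -y, -z); pixel columns grow to the right and rows downward; lengths in m; the calibration is good to about 2 mm. A picture is of the moment at which its call begins: read the wrist's pose just before it. camera_info takes no time and is no camera call.
- close_job(): hands the job in; it is judged then, once.
The state is a dict: "time_s": time; "joints": joint angles; "joint_vel": joint speeds; "effort": joint torques, N m; "eef_pos": TCP position; "tool_rot": TCP orientation; "ft_force": force on the tool from outside, world axes, zero at the start; "ft_torque": the same for the moment, N m; "grip_width": finger opening in m; "finger_force": force on a finger pad.
Only numpy, scipy, OpenCV 4.12 (cv2) and the standard library are available. Lean on these libraries where they do the work, as an engineer would, in place of code of your own. Each camera call takes 0.05 s, during which the arm holds its last target. There are 200 camera calls.

## Working session

There is one attempt and no reset: what is moved stays moved. The work goes in short steps, Python scripts to look and compute and a tool call to move; the robot and the scene stay as the last step left them, time stands still between calls to the robot, and variables do not carry over. Pictures are saved under pics/ and viewed, at most 10 in all, crops included, and the job is handed in when it is done.

Besides the shell and the picture viewer there is one more tool, called as name(argument=value, ...), one argument or row to a line, values as JSON. send_rows: Moves the arm, as the interface text tells. Its arguments: {"type":"object","properties":{"commands":{"type":"array","items":{"type":"number","minimum":-1,"maximum":1}},"newtons":{"type":"number"}},"required":["commands"]}

```bash
mkdir -p pics && cat > h.py <<'E'
import numpy as np, cv2
from bench import *
def ray(name,uv):
    c=camera_info(name); K=np.array(c["mtx"]); k=c["k1"]
    d=np.array([(uv[0]-K[0,2])/K[0,0],(uv[1]-K[1,2])/K[1,1]]); s=d.copy()
    for _ in range(30): s=d/(1+k*(s@s))
    v=np.array([s[0],-s[1],-1])
    if "world_to_cam" in c: T=np.linalg.inv(np.array(c["world_to_cam"]))
    else:
        st=get_state(); W=np.eye(4); W[:3,:3]=st["tool_rot"]; W[:3,3]=st["eef_pos"]; T=W@np.array(c["T_tool_cam"])
    return T[:3,3],T[:3,:3]@v
def onz(name,uv,z):
    o,d=ray(name,uv); return o+d*(z-o[2])/d[2]
def proj(name,p):
    c=camera_info(name); K=np.array(c["mtx"]); q=(np.array(c["world_to_cam"])@np.r_[p,1])[:3]
    s=np.array([q[0],-q[1]])/-q[2]; s=s*(1+c["k1"]*(s@s)); return K[:2,:2]@s+K[:2,2]
def save(name,f):
    im=read_camera(name); cv2.imwrite(f,im[:,:,::-1]); return im
E
python3 - <<'E'
from h import *
save("top","pics/top.png"); save("scene","pics/scene.png")
s=get_state(); print(s["time_s"],s["eef_pos"],np.round(s["tool_rot"],3),s["grip_width"],tcp_to_grasp)
for n in("top","scene"): print(np.round(np.linalg.inv(np.array(camera_info(n)["world_to_cam"])),2))
E
```

```text
0.1 [0.22223436 0.6368264  0.2303894 ] [[-0.944  0.329 -0.   ]
 [ 0.329  0.944 -0.002]
 [-0.    -0.002 -1.   ]] 0.0855059596693195 0.0187
[[-0.03  0.99 -0.11  0.37]
 [-1.   -0.03  0.01  0.02]
 [ 0.01  0.11  0.99  1.33]
 [ 0.    0.    0.    1.  ]]
[[-0.57 -0.64  0.52  1.19]
 [ 0.82 -0.43  0.36  0.45]
 [-0.    0.64  0.77  1.08]
 [ 0.    0.    0.    1.  ]]
```

View pics/top.png

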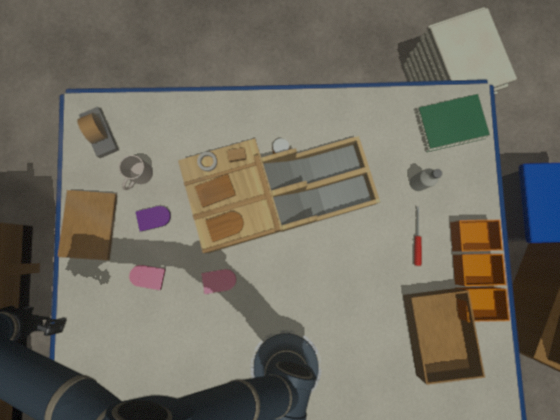

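View pics/scene.png

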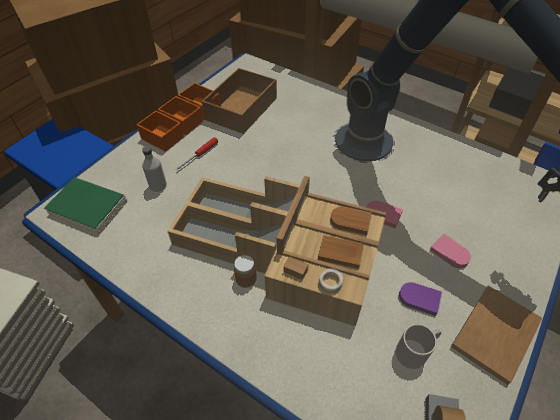

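The deck has two wooden plaques: A at top (214,190) and B at top (223,227). The pink and purple ones are decoys. B looks rounded towards the flap, and I'll confirm that in an enlarged crop and segment both.

```bash
python3 - <<'E'
from h import *
t=cv2.imread("pics/top.png"); s=cv2.imread("pics/scene.png")
a=cv2.resize(t[145:255,175:275],(550,600)[::1] if 0 else (545,600),interpolation=cv2.INTER_CUBIC)
b=cv2.resize(s[175:330,260:390],None,fx=1.95,fy=1.95,interpolation=cv2.INTER_CUBIC)
c=np.zeros((600,800,3),np.uint8); c[:600,:545]=a; c[:b.shape[0],546:800]=b[:,:254]; cv2.imwrite("pics/crop.png",c)
hsv=cv2.cvtColor(t,cv2.COLOR_BGR2HSV)
for p in [(214,190),(223,227),(195,187),(190,215),(240,215),(255,190)]: print(p,hsv[p[1],p[0]])
E
```

```text
(214, 190) [ 15 136 126]
(223, 227) [ 16 148 131]
(195, 187) [ 16 122 134]
(190, 215) [ 26  28 154]
(240, 215) [ 17 129 123]
(255, 190) [ 19 102 162]
```

View pics/crop.png

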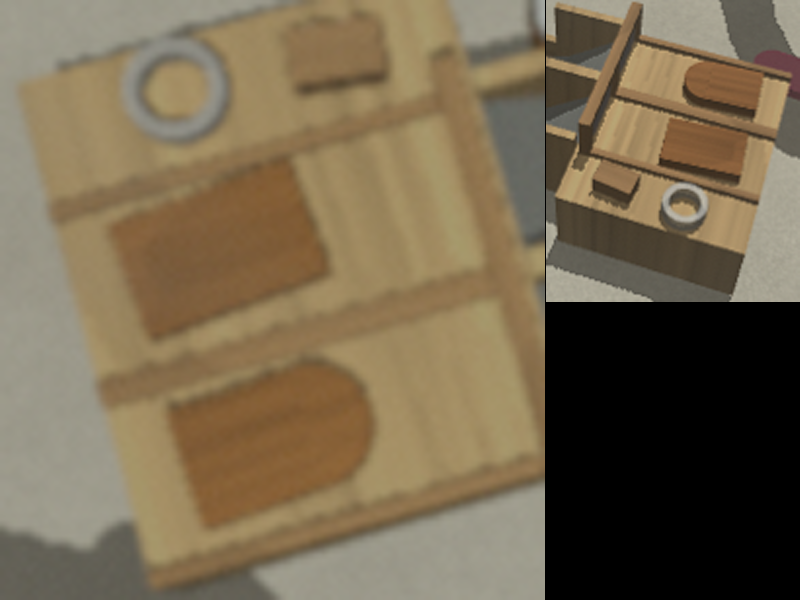

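The crop shows A, at crop (220,250), is a plain rectangle. B, at crop (270,440), has a semicircular end facing the gate and a square tail at crop (170,405) to (207,528). B, in the lower lane (lane_m), is the one to post.

```bash
python3 - <<'E'
from h import *
g=lambda x,y,z: onz("top",(175+x/5.45-.4,145+y/5.4545-.4),z)
r0,r1=g(102,392,.128),g(490,283,.128); f=(r1-r0)[:2]; f/=np.linalg.norm(f); ang=np.degrees(np.arctan2(f[1],f[0])); print("rail",r0,r1,"f",f,ang)
o0,o1=g(153,578,.128),g(540,468,.128); f2=(o1-o0)[:2]; f2/=np.linalg.norm(f2); print("outer",o0,o1,f2)
h0=g(440,55,.192);h1=g(545,440,.192); print("gate",h0,h1)
t=cv2.imread("pics/top.png"); hsv=cv2.cvtColor(t,cv2.COLOR_BGR2HSV)
m=cv2.inRange(hsv,(8,140,60),(17,255,140)); n,l,st,c=cv2.connectedComponentsWithStats(m)
y=np.array([-f[1],f[0]])
for i in range(1,n):
    if st[i,4]>150 and 180<c[i][0]<260 and 160<c[i][1]<250:
        p=np.argwhere(l==i)[:,::-1]; w=np.array([onz("top",q,.14)[:2] for q in p.astype(float)]); d=w-r0[:2]
        print(c[i],st[i],w.mean(0),"along",np.percentile(d@f,[1,99]),"across",np.percentile(d@y,[1,99]))
print("corners",g(170,405,.14),g(207,528,.14),"nose",g(373,420,.14))
for q in [g(170,405,.14),g(207,528,.14),g(373,420,.14),o0,o1,h0,h1]:
    d=(q-r0)[:2]; print(d@f,d@y)
E
```

```text
rail [0.48792673 0.27351627 0.128     ] [0.54470067 0.05211011 0.128     ] f [ 0.24838822 -0.96866057] -75.61784411154075
outer [0.38224642 0.24516156 0.128     ] [0.43809601 0.02617466 0.128     ] [ 0.24712586 -0.96898339]
gate [0.66220501 0.07486442 0.192     ] [0.44946821 0.02275266 0.192     ]
[224.37837838 185.51351351] [215 175  20  23 259] [0.58044304 0.17508006] along [0.09311038 0.13914282] across [0.03162614 0.09539245]
[224.43776824 225.24320458] [207 212  36  29 699] [0.45730661 0.17626345] along [0.03837561 0.13945264] across [-0.08735713 -0.02130153]
corners [0.47841061 0.23299252 0.14      ] [0.40899833 0.21278804 0.14      ] nose [0.46691505 0.11930985 0.14      ]
0.036890064861487264 -0.019283508955747618
0.03922016375490862 -0.09153900076859259
0.14415462759977327 -0.0586562398518952
0.0012163460151121605 -0.10941132297096084
0.22721270449718103 -0.10970579319646429
0.2357148876666038 0.1194737193360051
0.23335217338377845 -0.09953997854935605
```

Feed direction is at -75.6° and the plaque is centred in lane_m, with its tail at chute x ≈ -202 mm. I'll turn the tool so its y lies across the lane, then travel to behind the tail.

send_rows(
  commands=[0, 0, 0.3, -0.5, -0.44, 0, 0.2, 0, 0, 0.627, -1, -0.89, 0, 0.2, 0, 0, 0.627, -1, -0.89, 0, 0.2, 0, 0, 0.627, -1, -0.89, 0, 0.2, 0, 0, 0.627, -1, -0.89, 0, 0.2, 0, 0, 0.627, -1, -0.89, 0, 0.2, 0, 0, 0.627, -1, -0.89, 0, 0.2],
  newtons=20,
)

```text
time_s: 0.98
eef_pos: [0.2742, 0.5435, 0.2309]
tool_rot: [[-0.248, 0.969, -0.0], [0.969, 0.248, -0.001], [-0.001, -0.0, -1.0]]
ft_force: [-0.5, 1.1, 0.4]
grip_width: 0.0338
finger_force: 0.0
```

send_rows(
  commands=[0, 0, 0, -0.6, 0.3, 0, 0.2, 0, 0, 0, -1, 0.5, 0, 0.2, 0, 0, 0, -1, 0.5, 0, 0.2],
)

```text
time_s: 1.35
eef_pos: [0.3359, 0.4731, 0.2313]
tool_rot: [[-0.242, 0.97, 0.001], [0.97, 0.242, -0.001], [-0.001, 0.001, -1.0]]
ft_force: [-0.6, 1.2, 0.8]
grip_width: 0.0344
finger_force: 0.0
```

send_rows(
  commands=[0, 0, 0, -0.6, 0.3, 0, 0.2, 0, 0, 0, -1, 0.5, 0, 0.2, 0, 0, 0, -1, 0.5, 0, 0.2],
)

```text
time_s: 1.72
eef_pos: [0.3935, 0.4064, 0.2314]
tool_rot: [[-0.243, 0.97, 0.001], [0.97, 0.243, -0.001], [-0.001, 0.001, -1.0]]
ft_force: [0.7, 0.9, 0.6]
grip_width: 0.0341
finger_force: 0.0
```

send_rows(
  commands=[0, 0, 0, -0.6, 0, 0, 0.2, 0, 0, 0, -0.9, 0, 0, 0.2, 0, 0, 0, -0.9, 0, 0, 0.2, 0, 0, 0, -0.9, 0, 0, 0.2],
)

```text
time_s: 2.22
eef_pos: [0.4083, 0.3409, 0.2313]
tool_rot: [[-0.251, 0.968, -0.0], [0.968, 0.251, 0.001], [0.001, -0.0, -1.0]]
ft_force: [-0.3, 0.3, -0.5]
grip_width: 0.0344
finger_force: 0.0
```

```bash
python3 - <<'E'
from h import *
s=get_state(); save("wrist","pics/wrist.png"); print(s["eef_pos"]); print(np.round(camera_info("wrist")["T_tool_cam"],3))
E
```

```text
[0.40834557 0.34091947 0.23130856]
[[-0.001  0.948  0.318  0.082]
 [ 1.     0.001  0.     0.   ]
 [-0.     0.318 -0.948 -0.142]
 [ 0.     0.     0.     1.   ]]
```

View pics/wrist.png

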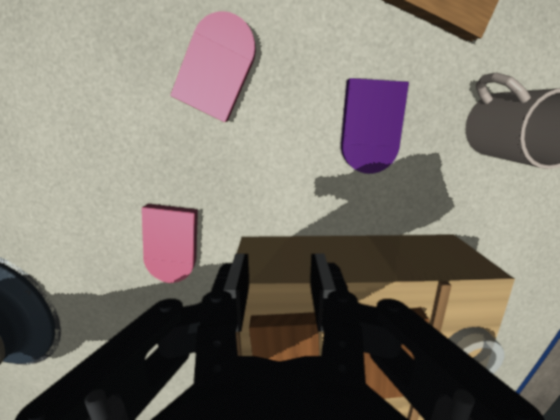

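The wrist view shows the plaque tail edge at about (250,318)–(320,318), partly hidden by the fingers. The deck back edge is at row 281 and the rail beside the ledge at (443,285).

```bash
python3 - <<'E'
from h import *
f=np.array([.2484,-.9687]); y=np.array([.9687,.2484]); r0=np.array([.4879,.2735])
for n,uv,z in [("tailL",(251,325),.14),("tailR",(319,324),.14),("deckL",(250,281),.12),("deckR",(380,281),.12),("ledge rail",(442,283),.128)]:
    p=onz("wrist",uv,z)[:2]; print(n,p,(p-r0)@f,(p-r0)@y)
s=get_state()["eef_pos"][:2]; print((s-r0)@f,(s-r0)@y)
E
```

```text
tailL [0.41077634 0.21999502] 0.03267275811811091 -0.08800032461518446
tailR [0.4758958  0.23801513] 0.03139234976172985 -0.020442905954598998
deckL [0.39978218 0.25649724] -0.005417895357093928 -0.08958321812098408
deckR [0.52803639 0.28902555] -0.005069724276797709 0.042736672827205925
ledge rail [0.58648829 0.30586985] -0.006867341704415983 0.10354314987418088
-0.08507067005775969 -0.060268827637694644
```

send_rows(
  commands=[0, 0, 0, -0.5, 0.06, 0, 0.2, 0, 0, 0, -1, 0.06, 0.3, 0.2, 0, 0, 0, -1, 0.06, 0.7, 0.2, 0, 0, 0, -1, 0.06, 1, 0.2, 0, 0, 0, -1, 0.06, 1, 0.2],
)

```text
time_s: 2.9
eef_pos: [0.4324, 0.2631, 0.1497]
tool_rot: [[-0.25, 0.968, -0.003], [0.968, 0.25, -0.002], [-0.001, -0.004, -1.0]]
ft_force: [-0.3, -0.8, 0.8]
grip_width: 0.0342
finger_force: 0.0
```

send_rows(
  commands=[0, 0, 0, 0, 0, 0.15, 0.2, 0, 0, 0, 0, 0, 0.3, 0.2, 0, 0, 0, 0, 0, 0.3, 0.2, 0, 0, 0, 0, 0, 0.3, 0.2],
)

```text
time_s: 3.4
eef_pos: [0.4341, 0.2626, 0.1275]
tool_rot: [[-0.247, 0.969, 0.0], [0.969, 0.247, 0.0], [0.0, 0.0, -1.0]]
ft_force: [-0.1, -0.2, -0.2]
grip_width: 0.0343
finger_force: 0.0
```

send_rows(
  commands=[0, 0, 0, -0.1, 0, 0, 0.2, 0, 0, 0, -0.2, 0, 0, 0.2, 0, 0, 0, -0.3, 0, 0, 0.2, 0, 0, 0, -0.4, 0, 0, 0.2, 0, 0, 0, -0.5, 0, 0, 0.2, 0, 0, 0, -0.6, 0, 0, 0.2, 0, 0, 0, -0.7, 0, 0, 0.2, 0, 0, 0, -0.8, 0, 0, 0.2, 0, 0, 0, -0.9, 0, 0, 0.2, 0, 0, 0, -1, 0, 0, 0.2, 0, 0, 0, -1, 0, 0, 0.2],
)

```text
time_s: 4.78
eef_pos: [0.4538, 0.1838, 0.1272]
tool_rot: [[-0.246, 0.969, -0.0], [0.969, 0.246, -0.001], [-0.001, -0.0, -1.0]]
ft_force: [-0.5, 0.4, -0.2]
grip_width: 0.0339
finger_force: 0.0
```

```bash
python3 - <<'E'
from h import *
t=save("top","pics/t2.png")[:,:,::-1]; s=save("scene","pics/s2.png")[:,:,::-1]
c=np.hstack([cv2.resize(t[145:255,175:275],(390,429),interpolation=2),cv2.resize(s[170:313,270:400],(390,429),interpolation=2)]); cv2.imwrite("pics/c2.png",c)
f=np.array([.2484,-.9687]); y=np.array([.9687,.2484]); r0=np.array([.4879,.2735])
p=get_state()["eef_pos"][:2]-r0; print(p@f,p@y)
E
```

```text
0.07757786391912805 -0.055343206571176494
```

View pics/c2.png

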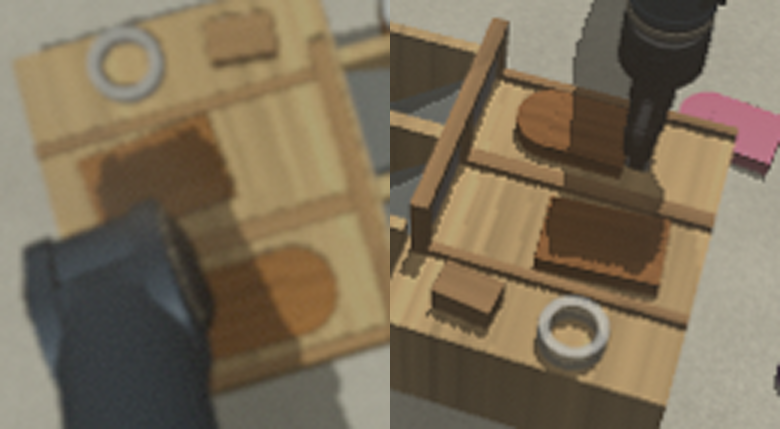

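Plaque pushed cleanly and straight: its nose is at crop (337,285) left and (520,120) right, short of the flap. I'll carry on pushing.

send_rows(
  commands=[0, 0, 0, -0.1, 0, 0, 0.2, 0, 0, 0, -0.2, 0, 0, 0.2, 0, 0, 0, -0.3, 0, 0, 0.2, 0, 0, 0, -0.4, 0, 0, 0.2, 0, 0, 0, -0.5, 0, 0, 0.2, 0, 0, 0, -0.6, 0, 0, 0.2, 0, 0, 0, -0.7, 0, 0, 0.2, 0, 0, 0, -0.8, 0, 0, 0.2, 0, 0, 0, -0.9, 0, 0, 0.2, 0, 0, 0, -1, 0, 0, 0.2],
)

```text
time_s: 6.12
eef_pos: [0.4736, 0.1069, 0.1273]
tool_rot: [[-0.248, 0.969, -0.0], [0.969, 0.248, 0.0], [0.0, 0.0, -1.0]]
ft_force: [-0.5, 0.2, -0.8]
grip_width: 0.0342
finger_force: 0.4
```

send_rows(
  commands=[0, 0, 0, -0.1, 0, 0, 0.2, 0, 0, 0, -0.2, 0, 0, 0.2, 0, 0, 0, -0.3, 0, 0, 0.2, 0, 0, 0, -0.4, 0, 0, 0.2, 0, 0, 0, -0.4, 0, 0, 0.2, 0, 0, 0, -0.4, 0, 0, 0.2],
)

```text
time_s: 6.88
eef_pos: [0.4814, 0.0763, 0.1272]
tool_rot: [[-0.248, 0.969, -0.0], [0.969, 0.248, -0.0], [-0.0, -0.0, -1.0]]
ft_force: [-0.3, -0.5, -0.0]
grip_width: 0.0342
finger_force: 0.0
```

```bash
python3 - <<'E'
from h import *
t=save("top","pics/t3.png")[:,:,::-1]; s=save("scene","pics/s3.png")[:,:,::-1]
c=np.hstack([cv2.resize(t[125:260,190:390],(600,405),interpolation=2)[:,:400],cv2.resize(s[160:295,165:298],(400,405),interpolation=2)]); c[:,:400]=cv2.resize(t[125:260,250:383],(400,405),interpolation=2); cv2.imwrite("pics/c3.png",c)
f=np.array([.2484,-.9687]); y=np.array([.9687,.2484]); r0=np.array([.4879,.2735])
p=get_state()["eef_pos"][:2]-r0; print(p@f,p@y)
E
```

```text
0.18911190898728486 -0.05529068861703028
```

View pics/c3.png

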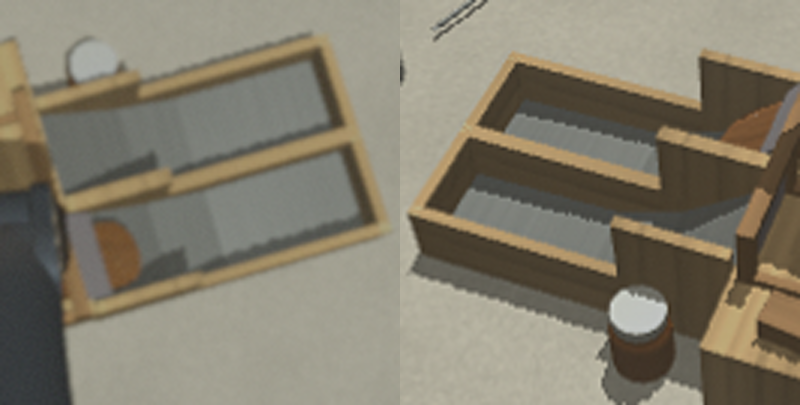

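The plaque's nose is through with the flap lifted on it (left (118,250)), but it has not toppled yet. A few more millimetres.

send_rows(
  commands=[0, 0, 0, -0.06, 0, 0, 0.2, 0, 0, 0, -0.12, 0, 0, 0.2, 0, 0, 0, -0.16, 0, 0, 0.2, 0, 0, 0, -0.16, 0, 0, 0.2, 0, 0, 0, -0.16, 0, 0, 0.2, 0, 0, 0, -0.16, 0, 0, 0.2],
)

```text
time_s: 7.72
eef_pos: [0.4845, 0.0642, 0.1273]
tool_rot: [[-0.248, 0.969, -0.0], [0.969, 0.248, 0.0], [0.0, -0.0, -1.0]]
ft_force: [-0.3, 0.1, -0.1]
grip_width: 0.034
finger_force: 0.0
```

```bash
python3 - <<'E'
from h import *
t=save("top","pics/t4.png")[:,:,::-1]; cv2.imwrite("pics/c4.png",cv2.resize(t[125:260,250:383],(400,405),interpolation=2))
a=cv2.imread("pics/t3.png").astype(int); b=t.astype(int); d=(abs(a-b).sum(2)>60)[180:250,265:385]; print(d.sum())
m=cv2.inRange(cv2.cvtColor(t,cv2.COLOR_BGR2HSV),(8,140,60),(17,255,160))[150:245,268:375]; print((m>0).sum(), np.argwhere(m>0).mean(0)+[150,268])
E
```

```text
1212
397 [202.85390428 310.9697733 ]
```

The picture changed a lot in the chute, so the plaque has gone over. I'll draw back along the lane, then lift and look.

send_rows(
  commands=[0, 0, 0, 0.2, 0, 0, 0.2, 0, 0, 0, 0.4, 0, 0, 0.2, 0, 0, 0, 0.6, 0, 0, 0.2, 0, 0, 0, 0.8, 0, 0, 0.2, 0, 0, 0, 1, 0, 0, 0.2, 0, 0, 0, 1, 0, 0, 0.2],
)

```text
time_s: 8.52
eef_pos: [0.4643, 0.1432, 0.1272]
tool_rot: [[-0.25, 0.968, -0.0], [0.968, 0.25, 0.0], [0.0, -0.0, -1.0]]
ft_force: [-0.3, 0.1, 0.3]
grip_width: 0.034
finger_force: 0.0
```

send_rows(
  commands=[0, 0, 0, 0.3, 0, 0, 0.2, 0, 0, 0, 0.6, 0, 0, 0.2, 0, 0, 0, 1, 0, 0, 0.2, 0, 0, 0, 1, 0, -0.5, 0.2, 0, 0, 0, 1, 0, -1, 0.2, 0, 0, 0, 1, 0, -1, 0.2],
)

```text
time_s: 9.28
eef_pos: [0.4471, 0.2194, 0.2102]
tool_rot: [[-0.246, 0.969, 0.006], [0.969, 0.246, 0.004], [0.002, 0.006, -1.0]]
ft_force: [-0.1, 0.8, -0.0]
grip_width: 0.0343
finger_force: 0.0
```

send_rows(
  commands=[0, 0, 0, 0.5, 0, 0, 0.2, 0, 0, 0, 1, 0, 0, 0.2, 0, 0, 0, 1, 0, 0, 0.2, 0, 0, 0, 1, 0, 0, 0.2, 0, 0, 0, 1, 0, 0, 0.2],
)

```text
time_s: 9.9
eef_pos: [0.4256, 0.2949, 0.2069]
tool_rot: [[-0.245, 0.97, -0.0], [0.97, 0.245, -0.001], [-0.001, -0.001, -1.0]]
ft_force: [0.2, 0.2, -0.8]
grip_width: 0.0342
finger_force: 0.0
```

```bash
python3 - <<'E'
from h import *
t=save("top","pics/t5.png")[:,:,::-1]; s=save("scene","pics/s5.png")[:,:,::-1]
c=np.hstack([cv2.resize(t[130:260,175:385],(440,272),interpolation=2),cv2.resize(s[165:330,165:385],(360,272),interpolation=2)]); cv2.imwrite("pics/c5.png",c); print(get_state()["time_s"])
E
```

```text
10.0
```

View pics/c5.png

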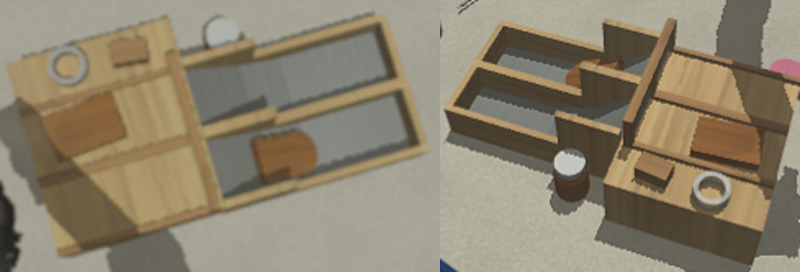

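The plaque is in the chute at left (285,155), both flaps look shut, and the other plaque is untouched. I'll check that it lies in the tray and isn't stuck on the ramp.

```bash
python3 - <<'E'
from h import *
f=np.array([.2484,-.9687]); y=np.array([.9687,.2484]); r0=np.array([.4879,.2735])
for n in("top",):
  t=cv2.imread("pics/t5.png")
  m=cv2.inRange(cv2.cvtColor(t,cv2.COLOR_BGR2HSV),(8,130,50),(17,255,170)); m[:185]=0;m[:,:290]=0;m[220:]=0;m[:,335:]=0
  k,l,st,c=cv2.connectedComponentsWithStats(m); i=1+st[1:,4].argmax(); print(st[i],c[i])
  w=np.argwhere(l==i)[:,::-1].astype(float)
  for z in (.032,.06):
    d=np.array([onz("top",q,z)[:2] for q in w])-r0; print(z,np.percentile(d@f,[1,99])-.237,np.percentile(d@y,[1,99]))
# motion since t4
a=cv2.imread("pics/t4.png"); b=cv2.imread("pics/t5.png"); e=cv2.imread("pics/t4.png")
print((np.abs(a.astype(int)-b)[185:220,290:335].sum(2)>60).sum())
s=cv2.imread("pics/s5.png"); m=cv2.inRange(cv2.cvtColor(s,cv2.COLOR_BGR2HSV),(6,130,40),(17,255,200)); m[:190]=0;m[225:]=0;m[:,:225]=0;m[:,285:]=0
q=np.argwhere(m>0)[:,::-1]; print(q.mean(0),q.min(0),q.max(0))
# nose point: match from both views
for z in(.02,.03,.05,.07): 
  for uv in (tuple(q[q[:,0].argmin()].astype(float)),): d=onz("scene",uv,z)[:2]-r0; print(z,uv,d@f-.237,d@y)
c=np.hstack([cv2.resize(b[180:225,270:345],(400,240),interpolation=2),cv2.resize(s[180:240,215:315],(400,240),interpolation=2)]); cv2.imwrite("pics/c6.png",c)
E
```

```text
[296 194  30  20 456] [310.79166667 203.23245614]
0.032 [0.09167205 0.18005331] [-0.0858665 -0.0195575]
0.06 [0.08925448 0.17572438] [-0.08782785 -0.02295286]
0
[252.28333333 209.11666667] [242 201] [274 217]
0.02 (np.float64(242.0), np.float64(212.0)) 0.1885669258405353 -0.05432911115570081
0.03 (np.float64(242.0), np.float64(212.0)) 0.18461053562767732 -0.046996101715951324
0.05 (np.float64(242.0), np.float64(212.0)) 0.17669775520196163 -0.032330082836452265
0.07 (np.float64(242.0), np.float64(212.0)) 0.16878497477624577 -0.01766406395695317
```

View pics/c6.png

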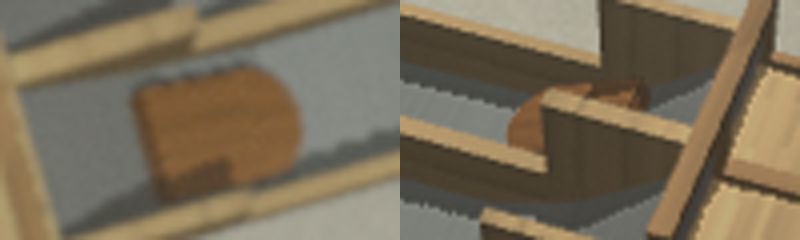

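```bash
python3 - <<'E'
from h import *
f=np.array([.2484,-.9687]); y=np.array([.9687,.2484]); r0=np.array([.4879,.2735])
def tri(a,b):
    (o1,d1),(o2,d2)=ray("top",a),ray("scene",b); s=np.linalg.lstsq(np.c_[d1,-d2],o2-o1,rcond=None)[0]
    p,q=o1+d1*s[0],o2+d2*s[1]; m=(p+q)/2; d=m[:2]-r0; print(np.round([d@f-.237,d@y,m[2],np.linalg.norm(p-q)],3))
T=lambda x,yy:(270+x/5.333,180+yy/5.333); S=lambda x,yy:(215+(x-400)/4,180+yy/4)
tri(T(150,83),S(618,88)); tri(T(135,90),S(645,98)); tri(T(150,83),S(645,85)); tri(T(302,128),S(510,135))
# where would lane_m reference points project? chute frame (x,y,z)->top crop
for x,z in [(.015,.12),(.09,.057),(.144,.012),(.25,.012),(.338,.012)]:
    p=np.r_[r0+f*(x+.237)+y*(-.056),z]; print(x,proj("top",p))
E
```

```text
[ 0.088 -0.028  0.137  0.01 ]
[ 0.073 -0.03   0.131  0.021]
[ 0.078 -0.031  0.144  0.029]
[ 0.193 -0.065 -0.002  0.001]
0.015 [276.64630265 211.87555133]
0.09 [298.50401803 207.6614312 ]
0.144 [312.91848453 204.87176262]
0.25 [342.57458137 196.47004737]
0.338 [367.11100801 189.52048856]
```

```bash
python3 - <<'E'
from h import *
f=np.array([.2484,-.9687]); y=np.array([.9687,.2484]); r0=np.array([.4879,.2735])
def tri(a,b):
    (o1,d1),(o2,d2)=ray("top",a),ray("scene",b); s=np.linalg.lstsq(np.c_[d1,-d2],o2-o1,rcond=None)[0]
    p,q=o1+d1*s[0],o2+d2*s[1]; m=(p+q)/2; d=m[:2]-r0; print(np.round([d@f-.237,d@y,m[2],np.linalg.norm(p-q)],3))
T=lambda x,yy:(270+x/5.333,180+yy/5.333); S=lambda x,yy:(215+(x-400)/4,180+yy/4)
tri(T(170,190),S(640,82)); tri(T(170,190),S(622,86)); tri(T(158,198),S(645,98))
b=cv2.imread("pics/t5.png"); s=cv2.imread("pics/s5.png")
c=np.hstack([cv2.resize(b[185:223,285:335],(400,304),interpolation=2),cv2.resize(s[190:228,235:285],(400,304),interpolation=2)]); cv2.imwrite("pics/c7.png",c)
E
```

```text
[ 0.09  -0.086  0.08   0.003]
[ 0.097 -0.084  0.073  0.01 ]
[ 0.085 -0.087  0.061  0.   ]
```

View pics/c7.png

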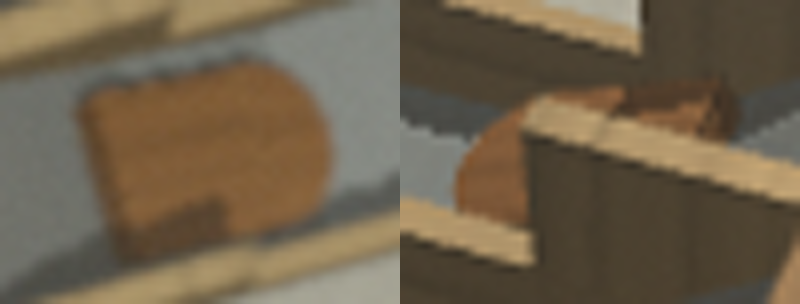

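The tail rests on the foot of the ramp at chute x ≈ 0.085 m. The nose lies on the tray floor at x ≈ 0.19 m. The plaque is well clear of the shut flap and did not move between the last two pictures. The other plaque and the bystanders are where they were, and the gripper is clear, so I'm handing in.

```bash
python3 - <<'E'
from bench import *
print(close_job())
E
```

```text
the job is handed in; nothing more can be done
None
```

I pushed the round-ended plaque through its flap and down the chute; it stopped with its nose on the tray floor and its tail still on the foot of the ramp, so it is not fully flat in the tray. Both flaps look shut in the last pictures, the other plaque looks unmoved, and the job was handed in at about 10 s with the gripper clear.

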